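# Hold the order clip open on the waffle stall's sign

## Task

Move the sign card from the three-slot wooden storage block to the grey sign foot, sliding it upright all the way down into the foot's slot, and let go of it. Then pick up the spring clip by its two handles, squeeze it wide open and bring its gaping jaws around one upright side edge of the card, between foot and batten, edge well inside the mouth but nothing touching the card, so that an order slip can be put in. Finish while still holding the clip squeezed open there in the air, and leave the glass bowls of cut fruit where they stand.

Things in the scene. Friction and masses are not known exactly. Their poses are not given: they have to be found in the camera images.
- card: Stiff white sign card with brown waffle-grid picture, 5 mm thick (x), 80 wide (y), 122 tall (z, up), about 70 g. Its top 12 mm is a wooden batten 12 mm thick: grasp it there across x. Origin: centre of the bottom edge; upright side edges at y = -40 and +40 mm. Starts standing in the middle slot of the storage block, bottom 8 mm above the table, about 2 mm of play each way.
- block: Pale wooden storage block, 80 (x) x 100 (y) x 34 mm, fixed, with three parallel slots along its y, 26 mm deep. Origin: centre of the underside.
- foot: Grey sign foot, fixed. Base plate 64 (x) x 112 (y) x 6 mm with a socket block 34 x 100 mm, top at z = 40 mm. One slot along y through the centre, 7 (x) x 86 mm (y), floor at z = 14 mm, mouth chamfered 3 mm. A card fully home has its axes parallel to the foot's (either way round) and its origin at z = 14 mm. Origin: centre of the underside.
- clip: Grey plastic spring clip, 50 g, lying on its side, 22 mm high (z, up), 95 long. Origin: pivot axis, at the underside. Jaws point to +x (tips at x = 50 mm), handles to -x (ends at -45). x is the line of symmetry; jaws and handles swing along y. Pressing the handles together opens the jaws. A steel pin (radius 5.5 mm) at the pivot closes the back of the mouth.
- clip_mouth (a point): Point on the clip's line of symmetry between the jaws, x = 45 mm, z = 11 mm in the clip's frame (5 mm behind the tips). Tips gape about 28 mm when fully open.
- clip_grip (a point): Point midway between the handles, x = -30 mm, z = 11 mm in the clip's frame: grip here, closing along the clip's y. Closed, the handles flare to 49 mm over the outside at their ends; fully open they are parallel, 26 mm over the outside. Here they need about 5 N to start and 12 N to open fully; 25 N holds them firmly at the stop.
- clip_jaw (a joint): Opening angle of one jaw from the line of symmetry (the other mirrors it), rad: 0 closed, 0.28 fully open at the stop.
- mandarin_glass: Glass bowl of orange fruit pieces, 124 mm across, 75 mm high, beyond the block; leave alone. Origin: centre of the underside.
- banana_glass: Glass bowl of pale fruit pieces, 126 mm across, 84 mm high, nearest the robot; leave alone. Origin: centre of the underside.
There are look-alikes about, which are no part of the job. Several things have the shape of the card; the one meant has the colours described above.

How it is judged:
By the outcome, as a careful person would: the job done as asked, in the order asked, and still so for the second after the job is handed in, while the arm keeps its last pose, push and grip.
It also fails if it takes over 54 s, if anything falls off the work surface, if the arm or the gripper's body presses on something with over 40 N, if the wrist force passes 120 N, or if a joint passes its speed limit or range.

## Robot

A 6-joint arm with a two-finger parallel gripper is mounted at the origin on a cart in front of the work surface, level with it; the furniture and walls round the work are solid. World frame = base frame: x ahead of the robot, y to its left, z up, the work surface at z = 0. Lengths are in m, angles in rad, forces in N, time in s.
With the tool pointing down it reaches from about 0.325 to 0.775 m from the base axis. Payload 5.5 kg.
Tool frame: the origin (TCP) lies at the very end of the fingers, on their centre line; the grasp point (between the pads) lies 19 mm behind it; z points along the fingers, y is the line along which they close (so a half turn about z gives the same grasp; the last joint's range is limited). The gripper opens to 88 mm and grips with 3 to 60 N. Pads are 20 mm wide; open, the fingers measure 115 mm over their backs; the gripper's body (75 mm by 178 mm) begins 61 mm behind the grasp point.
Start: joints at [1.286, 0.091, 1.231, -0, 1.82, -0.057], TCP at [0.136, 0.585, 0.223] pointing down, gripper open.
Joint ranges: [-2.87, 2.87], [-0.86, 2.18], [0.17, 2.46], [-1.51, 4.65], [0.06, 2.69], [-2.65, 2.65]. Speed limits (rad/s): [2.57, 2.57, 3.01, 3.14, 3.14, 3.14].

## Interface

Orientations are given as a rotation vector (axis times angle).
In Python, from rig import sensors, get_image, calibration, manip gives the robot as it stands.
- The arm moves only by the shell command python3 -m handwheel 'ROWS'. ROWS is a JSON object of lists of equal length, an entry for each row: "turn": the turn, a rotation vector about the world's x, y, z in rad, a list of three; "travel": the shift along the world's x, y, z in mm, a list of three; "claw": the opening, from -1 (shut) to 1 (fully open). In form: {"turn": [[wx, wy, wz], ...], "travel": [[dx, dy, dz], ...], "claw": [claw, ...]}. A call has 1 to 12 rows; each row shifts and turns the commanded pose from where the row before left it; what a row does not reach is not made up. A row lasts 1/8 s, in which the tool goes at most 62.5 mm and 10.7 degrees, less where a joint would pass 70% of its speed; a pose out of reach is approached as far as the arm can. A call with a gripper value outside its range is refused whole. The fingers move at their own pace and stop on an object; the grip force is fixed at half the most. Time passes only in rows, so rows that do not move let the fingers close. It gives the time, the measured TCP pose, the force, the opening and the grip force at its end, in the units of the state.
- sensors.sense(): the state, without advancing time (a new reading comes with each control period).
- get_image(name): name is "scene" or "top"; returns (picture, depth): 480x640x3 uint8, blue, green, red; 480x640 float32, m along the optical axis (not along the pixel's ray), 0 where there is no reading.
- calibration(name): a dict with "vertical_fov" (degrees; the focal length in pixels is half the picture's height over the tangent of half this angle, whatever the lens; pixels are square), "cx", "cy" (the principal point, pixels), "k1" (the pictures are not rectified: a ray, as slopes to the right and down, at radius r is drawn at 1 + k1 r^2 times it, then the intrinsics apply), "rvec" (rotation vector, rad) and "tvec" (3), from world to camera coordinates, as OpenCV has them. Camera axes: x right, y down, z forward; pixel columns grow to the right and rows downward; lengths in m; the calibration is good to about 2 mm. A picture is of the moment at which its call begins. calibration takes no time and is no camera call.
- manip.sign_off(): hands the job in; it is judged then, once.
The state is a dict: "clock": time; "joint_positions": joint angles; "qd": joint speeds; "effort": joint torques, N m; "tool_pos": TCP position; "eef_rot": TCP orientation; "force": force on the tool from outside, world axes, zero at the start; "moment": the same for the moment, N m; "finger_gap": opening from 0.0 (shut) to 1.0 (fully open); "finger_force": force on a finger pad.
Only numpy, scipy, OpenCV 4.12 (cv2) and the standard library are available. Lean on these libraries where they do the work, as an engineer would, in place of code of your own. Each camera call takes 0.05 s, during which the arm holds its last target. There are 200 camera calls.

## Working session

There is one attempt and no reset: what is moved stays moved. The work goes in short steps, Python scripts to look and compute and a shell command to move; the robot and the scene stay as the last step left them, time stands still between calls to the robot, and variables do not carry over. Pictures are saved under pics/ and viewed, at most 10 in all, crops included, and the job is handed in when it is done.

```bash
mkdir -p pics; ls; cat > h.py <<'E'
import numpy as np, cv2
from rig import sensors,get_image,calibration,manip
def cam(n):
    c=calibration(n); f=240/np.tan(np.radians(c["vertical_fov"])/2)
    R=cv2.Rodrigues(np.array(c["rvec"],float))[0]; t=np.array(c["tvec"],float)
    return f,c["cx"],c["cy"],c["k1"],R,t
def ray(n,uv):
    f,cx,cy,k,R,t=cam(n); d=(np.atleast_2d(uv).astype(float)-[cx,cy])/f; s=d.copy()
    for _ in range(20): s=d/(1+k*(s**2).sum(1,keepdims=True))
    v=np.c_[s,np.ones(len(s))]
    return -R.T@t, v@R, v
def onplane(n,uv,z):
    o,w,_=ray(n,uv); return o+w*((z-o[2])/w[:,2])[:,None]
def deproj(n,uv,dep):
    o,w,_=ray(n,uv); return o+w*np.asarray(dep)[:,None]
def proj(n,P):
    f,cx,cy,k,R,t=cam(n); c=np.atleast_2d(P)@R.T+t; s=c[:,:2]/c[:,2:]
    return s*(1+k*(s**2).sum(1,keepdims=True))*f+[cx,cy]
def tri(a,ua,b,ub):
    A=[];B=[]
    for n,u in((a,ua),(b,ub)):
        o,w,_=ray(n,u); w=w[0]/np.linalg.norm(w[0]); M=np.eye(3)-np.outer(w,w); A.append(M);B.append(M@o)
    return np.linalg.solve(sum(A),sum(B))
E
python3 - <<'E'
from h import *
for n in("scene","top"):
    im,d=get_image(n); cv2.imwrite(f"pics/{n}0.png",im); np.save(f"pics/{n}0.npy",d)
    print(n,calibration(n),(d>0).mean(), cam(n)[4].T@-cam(n)[5])
print(sensors.sense())
E
```

```text
pics
scene {'vertical_fov': 45.66660522425498, 'cx': 325.9843706988586, 'cy': 240.81214809812826, 'k1': -0.026124587124338638, 'rvec': array([ 2.24593572, -0.98566761,  0.38218109]), 'tvec': array([-0.2017423 ,  0.39858719,  0.66869548])} 0.9958561197916667 [ 0.02559865 -0.24367684  0.765958  ]
top {'vertical_fov': 49.760123982226276, 'cx': 323.8401253770461, 'cy': 236.81857561223342, 'k1': -0.1552812686157795, 'rvec': array([ 2.1341397 , -2.12015852,  0.15608019]), 'tvec': array([0.20293372, 0.50015344, 0.83520068])} 0.9958821614583333 [0.35489673 0.18978489 0.90935457]
{'clock': 0.1, 'joint_positions': array([ 1.28631846e+00,  9.17875103e-02,  1.23173983e+00, -6.91026938e-06,
        1.81979144e+00, -5.66764689e-02]), 'qd': array([-0.00151437, -0.00084084, -0.00265335,  0.00117393, -0.00065827,
        0.00018733]), 'effort': array([ 3.06361420e-03, -4.47859168e+01, -4.07569849e+01,  7.01296236e-02,
        2.84917303e-02, -9.92138212e-05]), 'tool_pos': array([0.13541985, 0.58425462, 0.22163206]), 'eef_rot': array([-3.57026355e-01, -3.12095017e+00,  2.67359362e-03]), 'force': array([ 0.14114581, -0.18692468, -0.04193388]), 'moment': array([ 0.06471709,  0.01037938, -0.0204821 ]), 'finger_force': 0.0, 'finger_gap': 1.001904383957403}
```

View pics/scene0.png

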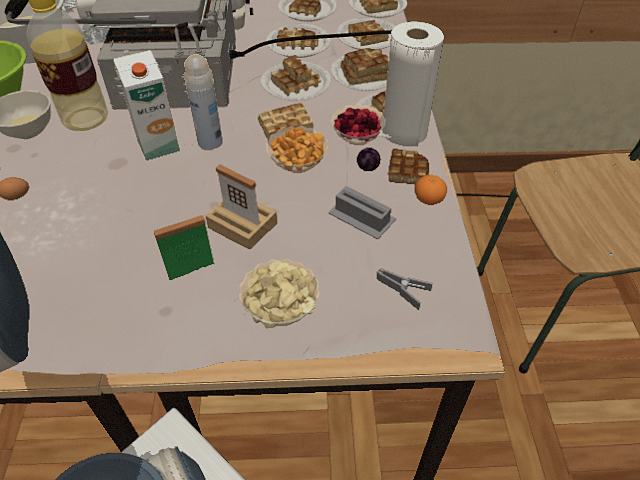

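View pics/top0.png

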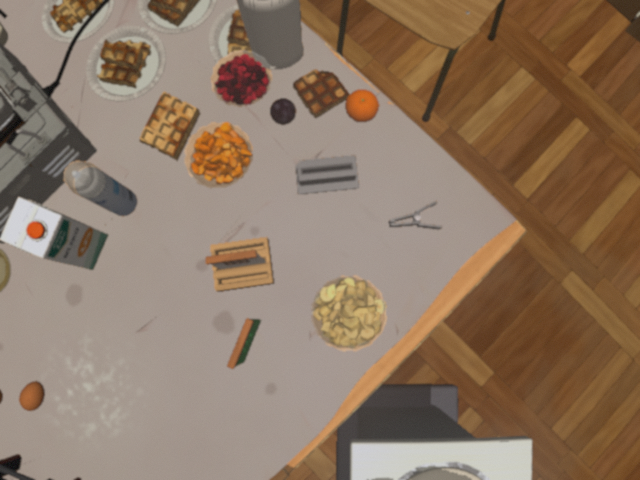

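Scene picture: the candidates for the card are the white one with a brown waffle grid in the block (scene 238,195; top 235,257) and the green board (scene 185,248; top 243,343). I choose the white one. The foot is at scene (362,212) / top (327,174), the clip at scene (405,285) / top (415,217), the banana bowl at top (349,313), and the mandarin bowl at top (220,154).

```bash
cat > meas.py <<'E'
from h import *
n="top"; im=cv2.imread("pics/top0.png"); d=np.load("pics/top0.npy")
v,u=np.mgrid[0:480,0:640]; P=deproj(n,np.c_[u.ravel(),v.ravel()],d.ravel()).reshape(480,640,3)
def box(name,x0,y0,x1,y1,z0,z1):
    m=np.zeros((480,640),bool); m[y0:y1,x0:x1]=True
    m&=(P[...,2]>z0)&(P[...,2]<z1)
    mu=cv2.morphologyEx(m.astype(np.uint8),cv2.MORPH_CLOSE,np.ones((3,3)))
    cs=max(cv2.findContours(mu,cv2.RETR_EXTERNAL,cv2.CHAIN_APPROX_NONE)[0],key=cv2.contourArea)[:,0]
    z=np.median(P[m][:,2]); w=onplane(n,cs,z)
    r=cv2.minAreaRect((w[:,:2]*1000).astype(np.float32))
    print(name,"z",z.round(4),"n",m.sum(),"rect",np.round(r[0],1),np.round(r[1],1),round(r[2],1), "pix",cs.min(0),cs.max(0))
print("table z",np.median(P[380:400,200:300,2]),np.median(P[200:220,310:360,2]))
box("block",195,225,285,300,.026,.042)
box("batten",195,235,285,280,.11,.15)
box("foot",280,140,370,205,.033,.047)
box("footbase",280,140,370,205,.003,.047)
box("clip",380,190,450,240,.008,.04)
box("banana",300,265,400,360,.03,.12)
box("mandarin",175,110,265,195,.03,.12)
a=lambda i,x0,y0,x1,y1:cv2.resize(i[y0:y1,x0:x1],(400,300),interpolation=cv2.INTER_CUBIC)
s=cv2.imread("pics/scene0.png")
c=np.vstack([np.hstack([a(s,190,155,310,245),a(s,325,180,445,270)]),np.hstack([a(im,200,232,280,292),a(im,380,190,460,250)])])
cv2.imwrite("pics/comp.png",c)
E
python3 meas.py
```

```text
table z 0.003959013986830462 0.003450697334075825
block z 0.0344 n 1641 rect [453.5 348.7] [ 81.4 100.9] 8.7 pix [210 236] [272 290]
batten z 0.1284 n 449 rect [453.5 346.6] [13.1 82.9] 8.6 pix [205 249] [258 264]
foot z 0.0404 n 980 rect [619.5 203.7] [ 35.4 100.4] 5.9 pix [297 157] [355 181]
footbase z 0.0058 n 4597 rect [625.  207.2] [121.1 163.8] 0.1 pix [280 140] [369 204]
clip z 0.0214 n 484 rect [544.3  39.2] [106.1  49.5] 87.2 pix [389 201] [449 229]
banana z 0.0592 n 4485 rect [371.7 164.6] [122.  122.6] 0.3 pix [311 275] [386 350]
mandarin z 0.0545 n 3810 rect [641.7 391.8] [120.6 121.2] 89.5 pix [184 122] [252 188]
```

View pics/comp.png

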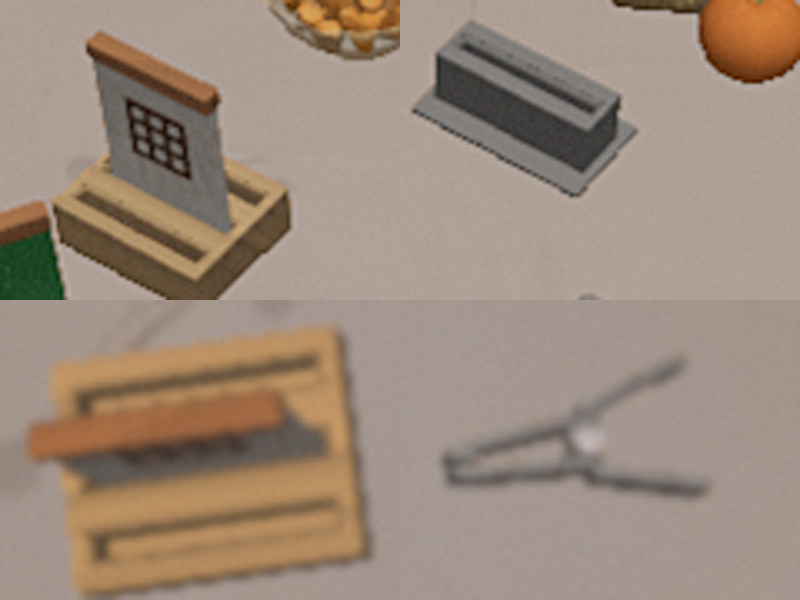

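The crop confirms the white card with the brown 3x3 grid and wooden batten in the middle slot (scene 236,180). The clip's jaws point left in top (tips 390,223), its pin is at (417.6,217), and its handles end at (436,202) and (440,228).

```bash
python3 - <<'E'
from h import *
print("batten ends",tri("scene",[218.2,166.1],"top",[206.4,260.8]).round(4),tri("scene",[254.2,183.8],"top",[256.2,253.4]).round(4))
r=lambda c,s,a,z:np.c_[cv2.boxPoints((c,s,a))/1000,np.full(4,z)]
print("foot corners scene",proj("scene",r((619.5,203.7),(35,100.4),5.9,.0404)).round(1).tolist(),"seen 346,186.6 336.1,195.6 391,210.9 382.6,218.4")
# foot corner heights by two views: clip pin
s=cv2.imread("pics/scene0.png"); cv2.imwrite("pics/clip_s.png",cv2.resize(s[255:315,365:445],(800,600),interpolation=cv2.INTER_CUBIC))
c=onplane("top",[[417.6,217],[390,223],[436,202.4],[440,227.6]],.022); print("clip pin,tip,h1,h2",c.round(4).tolist())
print(proj("scene",c).round(1).tolist())
t=c[1]-c[0]; print("jaw yaw",np.degrees(np.arctan2(t[1],t[0])), "hmid yaw",np.degrees(np.arctan2(*(c[1]-(c[2]+c[3])/2)[[1,0]])))
st=sensors.sense(); R=cv2.Rodrigues(st["eef_rot"])[0]; print(R.round(3))
E
```

```text
batten ends [0.4468 0.385  0.1271] [0.4588 0.308  0.1265]
foot corners scene [[334.6, 195.1], [380.7, 218.8], [391.3, 207.6], [345.7, 184.6]] seen 346,186.6 336.1,195.6 391,210.9 382.6,218.4
clip pin,tip,h1,h2 [[0.5384, 0.0425, 0.022], [0.5274, 0.0912, 0.022], [0.5649, 0.0091, 0.022], [0.5197, 0.0034, 0.022]]
[[405.4, 281.5], [378.2, 269.6], [431.5, 283.0], [417.9, 301.5]]
jaw yaw 102.72160180899031 hmid yaw 99.96936378426422
[[-0.974  0.226 -0.   ]
 [ 0.226  0.974 -0.002]
 [ 0.    -0.002 -1.   ]]
```

View pics/clip_s.png

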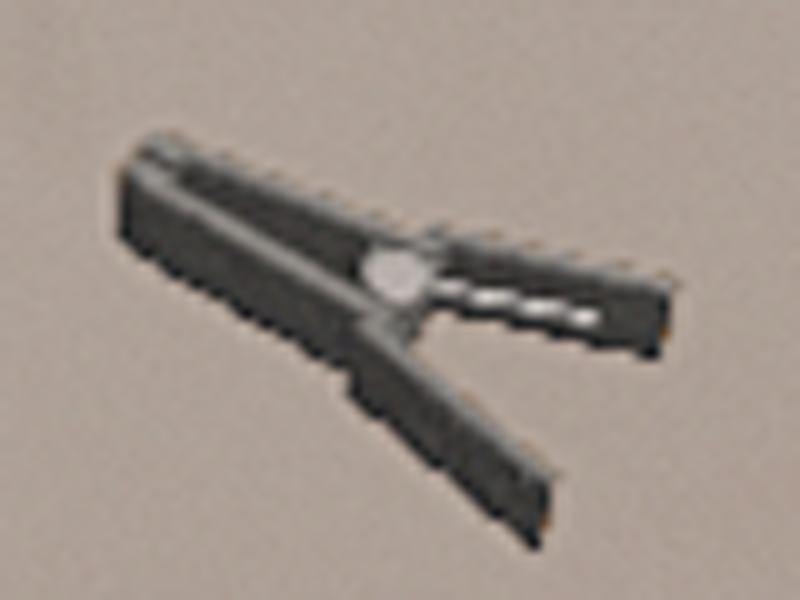

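```bash
python3 -m handwheel '{"turn":[[0,0,-0.149],[0,0,-0.149],[0,0,-0.149],[0,0,-0.149],[0,0,-0.149],[0,0,-0.149],[0,0,-0.149],[0,0,-0.149],[0,0,0],[0,0,0]],"travel":[[40,-30,-3],[40,-30,-3],[40,-30,-3],[40,-30,-3],[40,-30,-3],[40,-30,-3],[40,-30,-3],[38,-28,0],[0,0,0],[0,0,0]],"claw":[1,1,1,1,1,1,1,1,1,1]}'; python3 -c "
from h import *
R=cv2.Rodrigues(sensors.sense()['eef_rot'])[0];print(R.round(3),np.degrees(np.arctan2(R[1,1],R[0,1])))"
```

```text
clock: 1.35
tool_pos: [0.4531, 0.3467, 0.2012]
eef_rot: [-2.046, -2.383, 0.001]
force: [-0.4, 0.3, -0.7]
finger_gap: 1.002
finger_force: 0.0
[[-0.151  0.988 -0.001]
 [ 0.988  0.151 -0.   ]
 [ 0.    -0.001 -1.   ]] 8.704897635300062
```

```bash
python3 -m handwheel '{"turn":[[0,0,0],[0,0,0],[0,0,0],[0,0,0],[0,0,0],[0,0,0],[0,0,0],[0,0,0],[0,0,0],[0,0,0]],"travel":[[0,0,-40],[0,0,-36],[0,0,-20],[0,0,0],[0,0,0],[0,0,0],[0,0,0],[0,0,0],[0,0,0],[0,0,0]],"claw":[1,1,1,1,-1,-1,-1,-1,-1,-1]}'
```

```text
clock: 2.6
tool_pos: [0.4535, 0.3465, 0.1056]
eef_rot: [-2.048, -2.383, 0.0]
force: [-0.1, 0.5, 0.1]
finger_gap: 0.358
finger_force: 0.0
```

Still closing; a few more rows.

```bash
python3 -m handwheel '{"turn":[[0,0,0],[0,0,0],[0,0,0],[0,0,0],[0,0,0]],"travel":[[0,0,0],[0,0,0],[0,0,0],[0,0,0],[0,0,0]],"claw":[-1,-1,-1,-1,-1]}'
```

```text
clock: 3.22
tool_pos: [0.4535, 0.3465, 0.1056]
eef_rot: [-2.048, -2.383, 0.0]
force: [-0.7, -0.1, -0.1]
finger_gap: 0.137
finger_force: 30.0
```

```bash
python3 -m handwheel '{"turn":[[0,0,0],[0,0,0],[0,0,0],[0,0,-0.012],[0,0,-0.012],[0,0,-0.012],[0,0,-0.012],[0,0,0],[0,0,0],[0,0,0]],"travel":[[0,0,15],[0,0,25],[0,0,25],[38,-34,0],[45,-40,0],[45,-40,0],[38,-29,0],[0,0,0],[0,0,0],[0,0,0]],"claw":[-1,-1,-1,-1,-1,-1,-1,-1,-1,-1]}'; python3 - <<'E'
from h import *
for n in("scene","top"):
    im,d=get_image(n); cv2.imwrite(f"pics/{n}1.png",im); np.save(f"pics/{n}1.npy",d)
s=cv2.imread("pics/scene1.png");t=cv2.imread("pics/top1.png")
a=cv2.resize(s[100:250,290:440],(400,400),interpolation=cv2.INTER_CUBIC);b=cv2.resize(t[100:220,260:380],(400,400),interpolation=cv2.INTER_CUBIC)
cv2.imwrite("pics/c1.png",np.hstack([a,b]))
x=sensors.sense();print(x["tool_pos"],x["eef_rot"],x["force"])
E
```

```text
clock: 4.47
tool_pos: [0.6188, 0.2047, 0.1714]
eef_rot: [2.102, 2.335, 0.001]
force: [0.9, -0.4, -0.5]
finger_gap: 0.135
finger_force: 30.0
[0.61880671 0.20466016 0.17130232] [2.10192150e+00 2.33448833e+00 1.10941354e-03] [ 0.5135207  -0.40815173 -0.92224853]
```

View pics/c1.png

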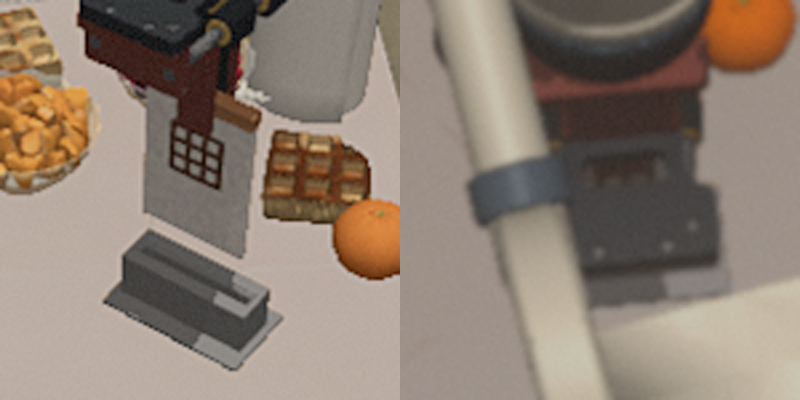

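```bash
python3 - <<'E'
from h import *
c=onplane("scene",[[344.4,179.9],[381.5,196]],.0738);print("card bottom (near face)",c.round(4).tolist(),c.mean(0), np.degrees(np.arctan2(*(c[0]-c[1])[[1,0]])))
f=onplane("scene",[[346,186.6],[336.1,195.6],[391,210.9],[382.6,218.4]],.040);print("foot",f.round(4).tolist(),f.mean(0))
f=onplane("scene",[[363.1,201.6]],.04);print(f)
E
```

```text
card bottom (near face) [[0.6117, 0.2423, 0.0738], [0.6246, 0.1674, 0.0738]] [0.61814896 0.20486107 0.0738    ] 99.74795884605824
foot [[0.6285, 0.2517, 0.04], [0.598, 0.2492, 0.04], [0.6355, 0.151, 0.04], [0.6107, 0.1503, 0.04]] [0.61816828 0.20055106 0.04      ]
[[0.61966366 0.20280501 0.04      ]]
```

```bash
python3 -m handwheel '{"turn":[[0,0,0],[0,0,0],[0,0,0],[0,0,0],[0,0,0],[0,0,0],[0,0,0],[0,0,0]],"travel":[[0,-1.5,-20],[0,0,-8],[0,0,-4],[0,0,-4],[0,0,-4],[0,0,-3],[0,0,0],[0,0,0]],"claw":[-1,-1,-1,-1,-1,-1,-1,-1]}'
```

```text
clock: 5.58
tool_pos: [0.6228, 0.2025, 0.1369]
eef_rot: [2.099, 2.326, 0.019]
force: [-2.0, -1.2, 25.0]
finger_gap: 0.135
finger_force: 30.0
```

```bash
python3 -m handwheel '{"turn":[[0,0,0],[0,0,0],[0,0,0]],"travel":[[0,0,14],[0,0,0],[0,0,0]],"claw":[-1,-1,-1]}'; python3 - <<'E'
from h import *
im,d=get_image("scene"); cv2.imwrite("pics/s2.png",im)
cv2.imwrite("pics/c2.png",cv2.resize(im[140:230,305:425],(800,600),interpolation=cv2.INTER_CUBIC))
E
```

```text
clock: 5.95
tool_pos: [0.6191, 0.2019, 0.1402]
eef_rot: [-2.103, -2.332, 0.003]
force: [-0.4, 0.2, -1.3]
finger_gap: 0.131
finger_force: 30.0
```

View pics/c2.png

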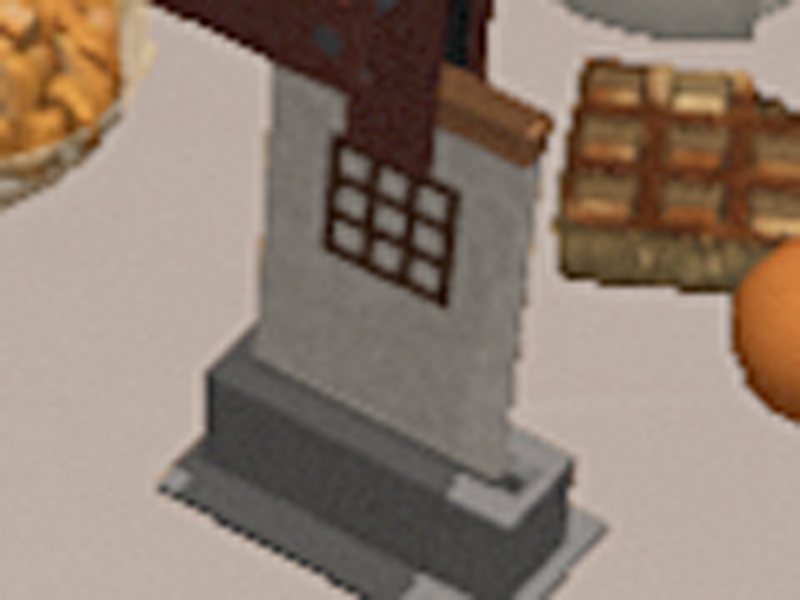

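```bash
python3 - <<'E'
from h import *
x=sensors.sense();R=cv2.Rodrigues(x["eef_rot"])[0];p=x["tool_pos"];print(p,R.round(3).tolist())
nrm=R[:,1]*np.sign(R[0,1]); p0=p-nrm*.0025
q=np.array([[258,352],[503,483],[540,165],[275,70]])/6.6667+[305,140]
o,w,_=ray("scene",q); P=o+w*(((p0-o)@nrm)/(w@nrm))[:,None]
e=np.array([-nrm[1],nrm[0],0]); L=np.c_[(P-p)@e,P[:,2]]*1000;print("in-plane y,z mm",L.round(1).tolist())
print("bottom tilt",np.degrees(np.arctan2(L[1,1]-L[0,1],L[1,0]-L[0,0])),"edges",[np.degrees(np.arctan2(L[i,0]-L[j,0],L[i,1]-L[j,1])) for i,j in((3,0),(2,1))])
# foot edges, top face 0.04
f=onplane("scene",np.array([[208,375],[515,525],[572,460]])/6.6667+[305,140],.040);print(f.round(4).tolist(),np.degrees(np.arctan2(*(f[0]-f[1])[[1,0]]))-90)
# slot in top image 0: dark pixels
t=cv2.imread("pics/top0.png");g=cv2.cvtColor(t,cv2.COLOR_BGR2GRAY)
m=np.zeros_like(g);m[150:195,292:362]=255
print(g[158:190,327].tolist(), g[168:184,310].tolist(), g[165:180,345].tolist())
E
```

```text
[0.61901455 0.20191726 0.13993504] [[-0.103, 0.995, -0.002], [0.995, 0.103, -0.001], [-0.0, -0.002, -1.0]]
in-plane y,z mm [[41.6, 41.3], [-39.0, 39.1], [-39.4, 150.8], [40.0, 141.4]]
bottom tilt -178.4741887428869 edges [np.float64(-0.8977146641759931), np.float64(-0.19660097511880098)]
[[0.5969, 0.2479, 0.04], [0.6096, 0.1503, 0.04], [0.639, 0.1542, 0.04]] 7.441825030918736
[132, 130, 131, 133, 132, 130, 122, 113, 97, 81, 70, 70, 83, 100, 117, 131, 132, 133, 130, 114, 95, 73, 66, 67, 87, 114, 131, 135, 137, 137, 135, 132] [92, 79, 68, 70, 86, 105, 122, 129, 133, 133, 129, 113, 89, 73, 65, 73] [87, 73, 71, 79, 96, 118, 129, 134, 134, 134, 120, 97, 76, 65, 70]
```

```bash
python3 - <<'E'
from h import *
g=cv2.cvtColor(cv2.imread("pics/top0.png"),cv2.COLOR_BGR2GRAY).astype(float)
for lo,hi,z,nm in((-5,6,.04,"slot"),(7,18,None,"side")):
    pts=[]
    for c in range(304,351):
        r0=int(round(168.5-(c-327)*.106)); rr=np.arange(r0+lo,r0+hi); w=np.clip(120-g[rr,c],0,None); pts.append([c,(rr*w).sum()/w.sum()])
    pts=np.array(pts); W=onplane("top",pts,z or .03)
    k=np.polyfit(W[:,1],W[:,0],1); print(nm,"yaw",-np.degrees(np.arctan(k[0])),"x at y=.202",np.polyval(k,.202),"resid",np.std(W[:,0]-np.polyval(k,W[:,1])))
r=g[:,:]; # slot ends along its line
c=np.arange(296,360); print([int(r[int(round(168.5-(q-327)*.106)),q]) for q in c])
print(onplane("top",[[300,171.4],[354,165.6]],.04))
E
```

```text
slot yaw 6.22959627429108 x at y=.202 0.6204675816555383 resid 6.119483088754152e-05
side yaw 6.244394326302601 x at y=.202 0.6019765730853146 resid 5.7714148958916054e-05
[106, 105, 117, 124, 117, 102, 85, 69, 67, 69, 71, 69, 72, 70, 68, 68, 69, 68, 70, 69, 71, 69, 71, 71, 68, 69, 69, 66, 67, 69, 67, 70, 71, 71, 72, 70, 67, 71, 67, 68, 72, 72, 69, 70, 68, 68, 66, 68, 68, 71, 74, 72, 71, 71, 77, 92, 107, 122, 130, 131, 132, 143, 150, 154]
[[0.61491368 0.2488428  0.04      ]
 [0.62574759 0.15457682 0.04      ]]
```

```bash
python3 -m handwheel '{"turn":[[0,0,0.005],[0,0,0],[0,0,0],[0,0,0],[0,0,0],[0,0,0]],"travel":[[2,0.5,0],[0,0,-3],[0,0,-3],[0,0,-3],[0,0,0],[0,0,0]],"claw":[-1,-1,-1,-1,-1,-1]}'
```

```text
clock: 6.75
tool_pos: [0.6228, 0.2027, 0.137]
eef_rot: [2.096, 2.335, 0.008]
force: [-1.3, -1.6, 12.7]
finger_gap: 0.138
finger_force: 30.0
```

```bash
python3 -m handwheel '{"turn":[[0,0,0],[0,0,0],[0,0,0],[0,0,0],[0,0,0],[0,0,0]],"travel":[[2,0,3],[0,0,0],[0,0,-3],[0,0,-2],[0,0,0],[0,0,0]],"claw":[-1,-1,-1,-1,-1,-1]}'
```

```text
clock: 7.5
tool_pos: [0.6235, 0.2025, 0.1305]
eef_rot: [-2.098, -2.338, 0.0]
force: [-0.2, -0.6, -0.2]
finger_gap: 0.134
finger_force: 30.0
```

```bash
python3 -m handwheel '{"turn":[[0,0,0],[0,0,0],[0,0,0],[0,0,0],[0,0,0],[0,0,0],[0,0,0]],"travel":[[0,0,-6],[0,0,-6],[0,0,-4],[0,0,-2],[0,0,-2],[0,0,0],[0,0,0]],"claw":[-1,-1,-1,-1,-1,-1,-1]}'
```

```text
clock: 8.38
tool_pos: [0.6238, 0.2025, 0.1113]
eef_rot: [2.098, 2.338, 0.001]
force: [0.7, -1.1, 2.1]
finger_gap: 0.135
finger_force: 30.0
```

```bash
python3 -m handwheel '{"turn":[[0,0,0],[0,0,0],[0,0,0],[0,0,0]],"travel":[[0,0,-2],[0,0,-2],[0,0,0],[0,0,0]],"claw":[-1,-1,-1,-1]}'
```

```text
clock: 8.88
tool_pos: [0.625, 0.2027, 0.1112]
eef_rot: [2.096, 2.335, 0.008]
force: [-1.6, -1.5, 14.9]
finger_gap: 0.134
finger_force: 30.0
```

```bash
python3 -m handwheel '{"turn":[[0,0,0],[0,0,0],[0,0,0],[0,0,0],[0,0,0],[0,0,0],[0,0,0],[0,0,0],[0,0,0],[0,0,0],[0,0,0],[0,0,0]],"travel":[[0,0,4],[0,0,0],[0,0,0],[0,0,0],[0,0,0],[0,0,0],[0,0,0],[0,0,0],[0,0,20],[0,0,45],[0,0,40],[0,0,0]],"claw":[-1,1,1,1,1,1,1,1,1,1,1,1]}'
```

```text
clock: 10.38
tool_pos: [0.6251, 0.203, 0.2226]
eef_rot: [2.095, 2.334, 0.013]
force: [-0.3, -0.0, -0.2]
finger_gap: 0.999
finger_force: 0.0
```

```bash
python3 - <<'E'
from h import *
for n,(x0,y0,x1,y1) in {"top":(384,195,446,236),"scene":(370,262,440,312)}.items():
    g=cv2.cvtColor(cv2.imread(f"pics/{n}0.png"),cv2.COLOR_BGR2GRAY); d=np.load(f"pics/{n}0.npy")
    v,u=np.mgrid[y0:y1,x0:x1]; uv=np.c_[u.ravel(),v.ravel()]
    P=deproj(n,uv,d[y0:y1,x0:x1].ravel()); m=(P[:,2]>.013)&(P[:,2]<.035)
    mk=np.zeros(g.shape,np.uint8); mk[uv[m][:,1],uv[m][:,0]]=255
    k,l,s,_=cv2.connectedComponentsWithStats(mk); i=1+s[1:,4].argmax(); vv,uu=np.nonzero(l==i)
    W=onplane(n,np.c_[uu,vv],.020)[:,:2]*1000; c=W.mean(0); ev,E=np.linalg.eigh(np.cov(W.T)); a=E[:,1]*np.sign(E[1,1])
    s_=(W-c)@a; t=(W-c)@[-a[1],a[0]]
    tip=c+a*s_.max(); print(n,len(W),"c",c.round(1),"yaw",np.degrees(np.arctan2(a[1],a[0])).round(2),"s",s_.min().round(1),s_.max().round(1),"tip",tip.round(1),
     "t range handle",t[s_<s_.min()+12].min().round(1),t[s_<s_.min()+12].max().round(1),"tips t",t[s_>s_.max()-8].mean().round(1), "grip",(c+a*(s_.max()-80)).round(1),(c+a*(s_.min()+15)).round(1))
x=sensors.sense();print(cv2.Rodrigues(x["eef_rot"])[0].round(4).tolist(),x["joint_positions"].round(2))
E
```

```text
top 389 c [536.4  48.1] yaw 98.84 s -44.7 46.0 tip [529.3  93.6] t range handle -25.4 23.8 tips t 0.6 grip [541.6  14.6] [541.   18.7]
scene 594 c [533.8  46.3] yaw 100.04 s -44.5 47.6 tip [525.5  93.2] t range handle -27.1 27.7 tips t -0.5 grip [539.5  14.4] [539.   17.2]
[[-0.1078, 0.9941, 0.0098], [0.9942, 0.1078, 0.0027], [0.0016, 0.01, -0.9999]] [0.26 0.24 1.07 0.   1.83 0.15]
```

```bash
python3 -m handwheel '{"turn":[[-0.003,0.01,0],[0,0,0.029],[0,0,0.029],[0,0,0],[0,0,0],[0,0,0],[0,0,0],[0,0,0],[0,0,0]],"travel":[[-20.6,-46.5,0],[-20.6,-47,0],[-20.6,-47,0],[-20.6,-47,0],[0,0,-50],[0,0,-50],[0,0,-50],[0,0,0],[0,0,0]],"claw":[1,1,1,1,1,1,1,1,1]}'; python3 - <<'E'
from h import *
x=sensors.sense();R=cv2.Rodrigues(x["eef_rot"])[0];print(R[:,2],np.degrees(np.arctan2(R[1,1],R[0,1])))
s,_=get_image("scene");t,_=get_image("top")
a=cv2.resize(s[140:320,300:460],(400,450),interpolation=cv2.INTER_CUBIC);b=cv2.resize(t[130:310,300:460],(400,450),interpolation=cv2.INTER_CUBIC)
cv2.imwrite("pics/c3.png",np.hstack([a,b]))
E
```

```text
clock: 11.5
tool_pos: [0.5419, 0.0151, 0.0677]
eef_rot: [-2.027, -2.395, 0.012]
force: [0.6, -0.2, -0.1]
finger_gap: 1.001
finger_force: 0.0
[-0.00778606 -0.0035931  -0.99996323] 9.515889316651156
```

View pics/c3.png

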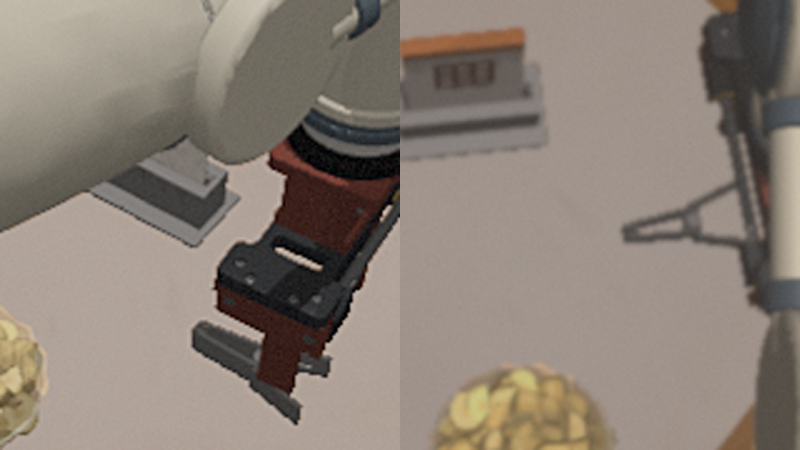

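The card stands home in the foot (scene crop 190,160), and the fingers straddle the clip's handles at scene crop (280,370).

```bash
python3 -m handwheel '{"turn":[[0.002,-0.004,0],[0,0,0],[0,0,0],[0,0,0]],"travel":[[0,0,-30],[0,0,-20],[0,0,-13],[0,0,0]],"claw":[1,1,1,1]}'
python3 -m handwheel '{"turn":[[0,0,0],[0,0,0],[0,0,0],[0,0,0],[0,0,0],[0,0,0],[0,0,0],[0,0,0],[0,0,0],[0,0,0]],"travel":[[0,0,0],[0,0,0],[0,0,0],[0,0,0],[0,0,0],[0,0,0],[0,0,0],[0,0,0],[0,0,0],[0,0,0]],"claw":[-1,-1,-1,-1,-1,-1,-1,-1,-1,-1]}'
```

```text
clock: 12.1
tool_pos: [0.5409, 0.0151, 0.0022]
eef_rot: [-2.027, -2.395, 0.009]
force: [0.8, 0.7, 0.2]
finger_gap: 1.0
finger_force: 0.0
clock: 13.35
tool_pos: [0.5411, 0.0149, 0.0028]
eef_rot: [-2.027, -2.396, 0.008]
force: [-2.1, -1.9, 4.6]
finger_gap: 0.285
finger_force: 29.9
```

```bash
python3 -m handwheel '{"turn":[[0,0,0],[0,0,0],[0,0,0],[0,0,-0.02],[0,0,-0.02],[0,0,-0.018],[0,0,0],[0,0,0],[0,0,0]],"travel":[[0,0,15],[0,0,30],[0,0,26],[35,0,0],[35,0,0],[29,16,0],[0,0,0],[0,0,0],[0,0,0]],"claw":[-1,-1,-1,-1,-1,-1,-1,-1,-1]}'; python3 - <<'E'
from h import *
x=sensors.sense();R=cv2.Rodrigues(x["eef_rot"])[0];print(R[:,2],np.degrees(np.arctan2(R[1,1],R[0,1])),x["finger_gap"])
s,d=get_image("scene");t,dt=get_image("top");cv2.imwrite("pics/s4.png",s);cv2.imwrite("pics/t4.png",t);np.save("pics/s4.npy",d);np.save("pics/t4.npy",dt)
c=proj("scene",[[.64,.08,.08]])[0].astype(int);k=proj("top",[[.635,.12,.08]])[0].astype(int);print(c,k)
f=lambda i,c:cv2.resize(i[c[1]-60:c[1]+60,c[0]-40:c[0]+40],(400,600),interpolation=cv2.INTER_CUBIC)
print(c[0]-40,c[1]-60,k[0]-40,k[1]-60)
cv2.imwrite("pics/c4.png",np.hstack([f(s,c),f(t,k)]))
E
```

```text
clock: 14.48
tool_pos: [0.6396, 0.0307, 0.0741]
eef_rot: [-2.096, -2.335, 0.007]
force: [-0.1, -0.5, -0.3]
finger_gap: 0.285
finger_force: 29.9
[-0.00568039 -0.00129057 -0.99998303] 6.180695845564308 0.2851828931167972
[427 213] [375 153]
387 153 335 93
```

View pics/c4.png

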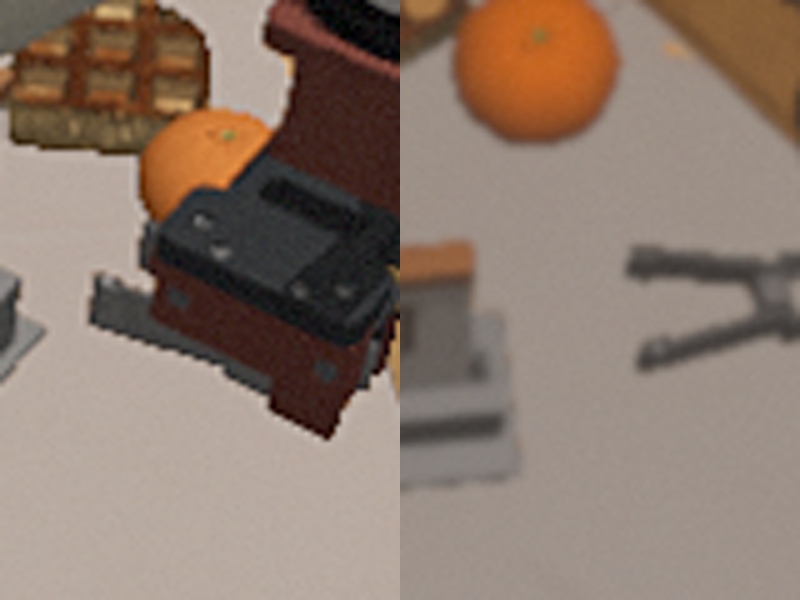

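```bash
python3 - <<'E'
from h import *
off=lambda q:(np.array(q,float)-[400,0])/5+[335,93]
T=sensors.sense()["tool_pos"]
ti=onplane("top",off([[634,278],[640,343],[630,247],[643,371]]),T[2]+.019)*1000; print("tips inner",ti.round(1).tolist(),"mid",(ti[0]+ti[1])/2,(ti[2]+ti[3])/2,"gape",np.linalg.norm(ti[0]-ti[1]))
b=onplane("top",off([[473,243],[473,272]]),.136)*1000; print("batten end",b.round(1).tolist())
a=np.radians(96.2); u=np.array([np.cos(a),np.sin(a)]); v=np.array([-u[1],u[0]])
m=((ti[0]+ti[1]+ti[2]+ti[3])/4)[:2]-T[:2]*1000; print("tip rel TCP along/side",m@u,m@v)
for nm,e in (("robot",np.array([628.3,162.7])),("cam",b.mean(0)[:2])):
    r=e-((ti[0]+ti[1]+ti[2]+ti[3])/4)[:2]; print(nm,"edge rel tips",r@u,r@v)
E
```

```text
tips inner [[638.8, 110.6, 93.1], [616.4, 109.0, 93.1], [649.7, 111.8, 93.1], [606.8, 108.1, 93.1]] mid [627.6064788  109.79410245  93.13910154] [628.21674553 109.9515972   93.13910154] gape 22.54014947085245
batten end [[635.2, 165.2, 136.0], [625.6, 165.2, 136.0]]
tip rel TCP along/side 79.97909601674444 3.1476641172926954
robot edge rel tips 52.47621663698862 -6.091414322493205
cam edge rel tips 54.752873614684866 -8.441400759786486
```

```bash
python3 -m handwheel '{"turn":[[0,0,0],[0,0,0],[0,0,0],[0,0,0]],"travel":[[6,0.6,0],[-2.2,20,0],[-2.2,20,0],[0,0,0]],"claw":[-1,-1,-1,-1]}'; python3 - <<'E'
from h import *
print(sensors.sense()["finger_gap"])
s,d=get_image("scene");t,dt=get_image("top")
c=proj("scene",[[.63,.145,.09]])[0].astype(int);k=proj("top",[[.63,.145,.09]])[0].astype(int)
f=lambda i,c:cv2.resize(i[c[1]-45:c[1]+45,c[0]-30:c[0]+30],(400,600),interpolation=cv2.INTER_CUBIC)
print(c[0]-30,c[1]-45,k[0]-30,k[1]-45)
cv2.imwrite("pics/c5.png",np.hstack([f(s,c),f(t,k)]))
E
```

```text
clock: 15.08
tool_pos: [0.6413, 0.0741, 0.0736]
eef_rot: [-2.092, -2.338, 0.007]
force: [0.1, -0.1, -0.2]
finger_gap: 0.286
finger_force: 29.9
0.2859857812203136
364 148 330 109
```

View pics/c5.png

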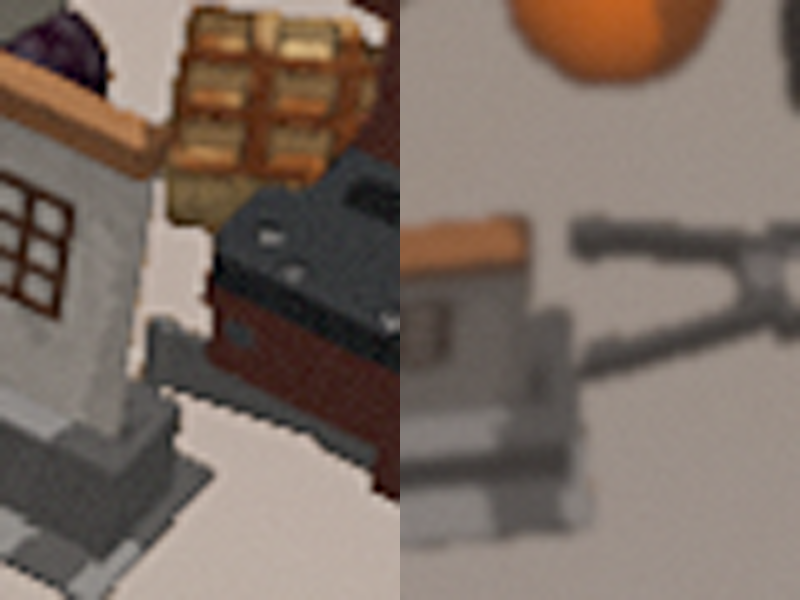

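```bash
python3 - <<'E'
from h import *
off=lambda q:(np.array(q,float)-[400,0])/6.6667+[330,109]
T=sensors.sense()["tool_pos"];print(T)
ti=onplane("top",off([[574,258],[586,348],[572,218],[590,378]]),T[2]+.019)*1000; print(ti.round(1).tolist())
b=onplane("top",off([[528,217],[528,263]]),.136)*1000; print("batten end",b.round(1).tolist())
a=np.radians(96.2); u=np.array([np.cos(a),np.sin(a)]); v=np.array([-u[1],u[0]])
for nm,e in (("robot",np.array([628.3,162.7])),("cam",b.mean(0)[:2])):
    r=e-ti.mean(0)[:2]; print(nm,"edge rel tips",r@u,r@v)
# scene check: near jaw tip bottom corner/ top corner, and card lower edge
o2=lambda q:np.array(q,float)/6.6667+[364,148]
print("scene near-jaw tip (148,320 top)",onplane("scene",o2([[148,320]]),T[2]+.019)*1000)
print("card bottom corner at foot top (125,435)",onplane("scene",o2([[125,435]]),.04)*1000)
print("batten near/far top corner",onplane("scene",o2([[142,160],[165,130]]),.136)*1000)
E
```

```text
[0.64158987 0.07231388 0.07363025]
[[640.3, 153.1, 92.6], [616.9, 150.3, 92.6], [650.8, 153.5, 92.6], [609.2, 149.3, 92.6]]
batten end [[635.3, 165.8, 136.0], [623.9, 165.9, 136.0]]
robot edge rel tips 11.18848206465091 -0.1974100515316386
cam edge rel tips 14.180601538703694 -1.7928302319705534
scene near-jaw tip (148,320 top) [[613.73527427 150.34753836  92.63025414]]
card bottom corner at foot top (125,435) [[620.82516189 158.11223369  40.        ]]
batten near/far top corner [[619.76964172 161.72688272 136.        ]
 [632.54807344 164.53332338 136.        ]]
```

```bash
python3 -m handwheel '{"turn":[[0,0,0],[0,0,0],[0,0,0],[0,0,0],[0,0,0],[0,0,0]],"travel":[[1,0,0],[-1,9,0],[-1,9,0],[-1,9,0],[0,0,0],[0,0,0]],"claw":[-1,-1,-1,-1,-1,-1]}'; python3 - <<'E'
from h import *
print(sensors.sense()["tool_pos"],sensors.sense()["finger_gap"])
s,d=get_image("scene");t,dt=get_image("top")
c=proj("scene",[[.63,.145,.09]])[0].astype(int);k=proj("top",[[.63,.145,.09]])[0].astype(int)
f=lambda i,c:cv2.resize(i[c[1]-45:c[1]+45,c[0]-30:c[0]+30],(400,600),interpolation=cv2.INTER_CUBIC)
cv2.imwrite("pics/c6.png",np.hstack([f(s,c),f(t,k)]))
E
```

```text
clock: 15.92
tool_pos: [0.6397, 0.0986, 0.0736]
eef_rot: [-2.096, -2.336, 0.008]
force: [-0.2, 0.6, 0.1]
finger_gap: 0.287
finger_force: 29.9
[0.63968402 0.09864535 0.07362143] 0.2865764151912609
```

View pics/c6.png

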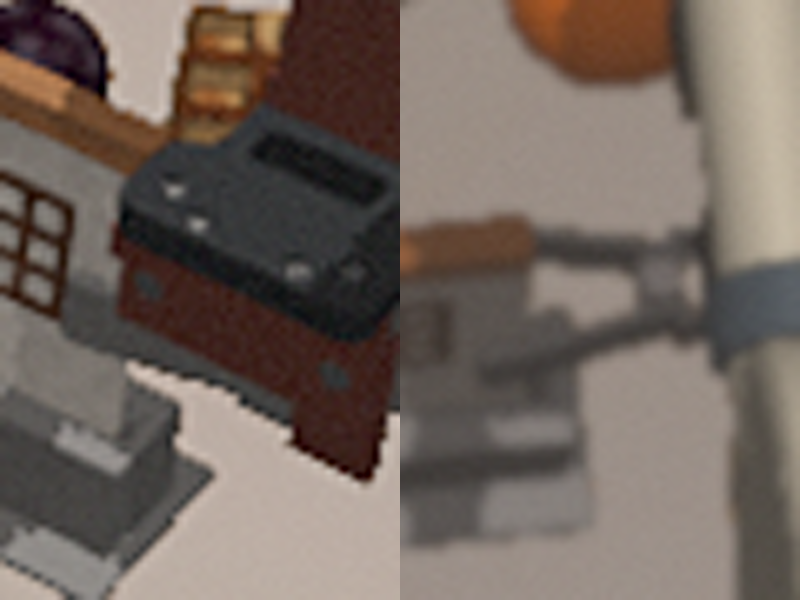

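The card still stands home and unmoved. The clip's near jaw passes in front of the card and the far jaw behind it, with the tip at top crop (485,375). The edge is about 15 mm inside the mouth, and the wrist force is near 0.

```bash
python3 -c "
from rig import manip
print(manip.sign_off())"
```

```text
the job is handed in; nothing more can be done
None
```

I handed the job in at about 16 s: the card is fully down in the foot and released, and the clip is held squeezed open around the card's side edge nearer the clip's starting place, about 15 mm inside the mouth, with almost no wrist force and no contact visible; the glass bowls were not touched.

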